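# Dock, dial open and show the ink-cupboard lock

## Task

Set the loose combination lock, still shut, fully home in the pocket of the steel dock so that it cannot turn. With it seated there, turn its dial clockwise until the locking notch clicks and the shackle springs up a little, then pull the shackle fully open while the lock stays down in the dock, and lift the lock out by its open shackle. Finish while holding it up by the shackle, open, still and upright, with its underside at least 12 cm above the table; do not let go, and leave the bottles, dish and blower alone.

Things in the scene. Friction and masses are not known exactly. Their poses are not given: they have to be found in the camera images.
- lock: loose lock standing upright on the table: aluminium block 104 (own x) x 44 (own y) x 50 mm high, about 0.45 kg in all (varies by a fifth), centre of mass at about x = +14 mm. Origin: centre of its underside; z up. On top stand a black dial (axis at x = -28 mm) and a steel square-bar shackle, an upside-down U (centre x = +28 mm). Shut, it can be carried by the shackle
- shackle_bar (a point): centre of the shackle's crossbar: x = +28 mm, y = 0 of the lock, 92.5 mm above its underside while shut; rises with the shackle. The crossbar lies along the lock's x: 36 mm long, 10 mm wide (y), 11 mm high, with a gap below it down to the block. Two legs 10 mm square, 13 mm either side along x
- shackle (a joint): how far the shackle stands out, m: 0 shut, 0.020 fully open (stop). Held shut until the dial reaches its notch; then a weak spring lifts it 5 to 7 mm. Pulling on to the stop takes under 2 N, less than the lock's weight, so the lock stays down. Hanging from the shackle, the lock's weight keeps it open; let go, it sinks back to 5 to 9 mm
- dial_fin (a point): point on the dial's axis (x = -28 mm of the lock), 72 mm above the lock's underside, in the grip fin; its x axis runs along the fin towards its white line. Dial: disc 42 mm across, face 56 mm above the lock's underside; on it an upright grip fin 38 mm long, 11 mm thick, top 84 mm above the underside, a white line on one half of its top
- dial (a joint): dial angle, rad, growing clockwise from above, stops at 0 and 1.8; starts between 0.15 and 0.85. The notch is at 1.40 (catches within 0.09, so turning clockwise it clicks near 1.31): the fin then lies along the lock's x, white line towards the index mark and shackle. Friction 0.035 N m, no spring. Once clicked, the dial is held there (between 1.31 and 1.49) and turns no further
- dock: steel block screwed to the table, 146 (own x) x 86 (own y) x 32 mm high; rectangular pocket in its top 107.5 x 47.5 mm (1.75 mm more than the lock's block each side), 22 mm deep, 3 mm chamfer. Origin: centre of its underside. A lock fully home stands 10 mm above the table, its x along the dock's x, either way round
- dock_mouth (a point): centre of the pocket's mouth, 32 mm above the table, at the top face of the dock
- ink_bottle_a: bystander: ink bottle, 34 mm across, 85 mm high, origin under its centre
- ink_bottle_b: bystander: ink bottle, 34 mm across, 75 mm high, origin under its centre
- dish: bystander: dark metal dish, 90 mm across, 24 mm high, origin under its centre
- blower: bystander: rubber air bulb with its nozzle up, 56 mm across, 85 mm high, origin under its centre

How it is judged:
By the outcome, as a careful person would: the job done as asked, in the order asked, and still so for the second after the job is handed in, while the arm keeps its last pose, push and grip.
It also fails if it takes over 59 s, if anything falls off the work surface, if the arm or the gripper's body presses on something with over 40 N, if the wrist force passes 120 N, or if a joint passes its speed limit or range.

## Robot

A 6-joint arm with a two-finger parallel gripper is mounted at the origin on the work surface. World frame = base frame: x ahead of the robot, y to its left, z up, the work surface at z = 0. Lengths are in mm, angles in rad, forces in N, time in s.
With the tool pointing down it reaches from about 375 to 925 mm from the base axis. Payload 5.7 kg.
Tool frame: the origin (TCP) lies between the finger pads; the fingertips stand 8 mm ahead of it and the grasp point (between the pads) lies 11 mm behind it; z points along the fingers, y is the line along which they close (so a half turn about z gives the same grasp; the last joint's range is limited). The gripper opens to 88 mm and grips with 3 to 60 N. Pads are 20 mm wide; open, the fingers measure 115 mm over their backs; the gripper's body (75 mm by 178 mm) begins 61 mm behind the grasp point.
Start: joints at [1.162, 0.359, 1.51, -0, 1.272, -0.115], TCP at [173.748, 574.26, 230.623] pointing down, gripper open.
Joint ranges: [-2.97, 2.97], [-1.01, 2.36], [0.21, 2.38], [-0.96, 4.11], [0.2, 2.71], [-2.98, 2.98]. Speed limits (rad/s): [2.39, 2.39, 3.14, 3.14, 3.14, 3.14].

## Interface

Orientations are given as a rotation vector (axis times angle).
In Python, from bench import robot gives the robot as it stands.
- The arm moves only by the tool drive_tool, never from a script. Its argument "steps" is a list of rows, each a list of 5 numbers: the shift along the tool's x, y, z in fractions of the full range, 1 being 1000 mm, then the turn about the tool's z in normalised numbers (1 is 180 degrees), then the closure, from -1 (fully open) to 1 (shut). In form: [[dx, dy, dz, yaw, grip], ...]. A call has 1 to 10 rows; each row is the pose to reach, as a shift and turn from the pose commanded when the call began, along the tool's axes at that moment; what a row does not reach only later rows make up. A row lasts 1/12 s, in which the tool goes at most 41.7 mm and 7.16 degrees, less where a joint would pass 70% of its speed; a pose out of reach is approached as far as the arm can. No shift or turn number may pass 1 either way. A call with a gripper value outside its range is refused whole. The fingers move at their own pace and stop on an object; "squeeze" is the grip in N (left out, the last holds). Time passes only in rows, so rows that repeat a pose let the fingers close. It gives the time, the measured TCP pose, the force, the opening and the grip force at its end, in the units of the state.
- robot.observe(): the state, without advancing time (a new reading comes with each control period).
- robot.snapshot(name): name is "scene" or "top" or "wrist"; returns a dict with "color" (480x640x3 uint8, red, green, blue), "K" (3x3 intrinsics, pixels), "rvec" (rotation vector, rad) and "tvec" (3), from world to camera coordinates, as OpenCV has them. Camera axes: x right, y down, z forward; pixel columns grow to the right and rows downward; lengths in mm; the calibration is good to about 2 mm. The wrist camera is an equidistant fisheye: a pixel r from the principal point sees the ray r / f radians off the axis. A picture is of the moment at which its call begins. There is no depth.
- robot.close_job(): hands the job in; it is judged then, once.
The state is a dict: "time_s": time; "joint_positions": joint angles; "qvel": joint speeds; "tau": joint torques, N m; "eef_pos": TCP position; "ee_rot": TCP orientation; "wrist_force": force on the tool from outside, world axes, zero at the start; "torque": the same for the moment, N m; "gripper_width": finger opening in mm; "gripper_force": force on a finger pad.
Only numpy, scipy, OpenCV 4.12 (cv2) and the standard library are available. Lean on these libraries where they do the work, as an engineer would, in place of code of your own. Each camera call takes 0.05 s, during which the arm holds its last target. There are 200 camera calls.

## Working session

There is one attempt and no reset: what is moved stays moved. The work goes in short steps, Python scripts to look and compute and a tool call to move; the robot and the scene stay as the last step left them, time stands still between calls to the robot, and variables do not carry over. Pictures are saved under pics/ and viewed, at most 10 in all, crops included, and the job is handed in when it is done.

Besides the shell and the picture viewer there is one more tool, called after "Emit:" as name(argument=value, ...) on one line, values as JSON. drive_tool: Moves the arm, as the interface text tells. Its arguments: {"type":"object","properties":{"steps":{"type":"array","items":{"type":"array","items":{"type":"number"}}},"squeeze":{"type":"number"}},"required":["steps"]}

```bash
mkdir -p pics; ls; python3 - <<'E'
from bench import robot
import cv2,numpy as np
o=robot.observe();print(o)
for n in("scene","top"):
    s=robot.snapshot(n);cv2.imwrite(f"pics/{n}0.png",s["color"][...,::-1]);print(n,s["K"],s["rvec"],s["tvec"])
E
```

```text
pics
{'time_s': 0.0, 'joint_positions': array([ 1.16192635e+00,  3.59488454e-01,  1.51142801e+00,  4.86479110e-06,
        1.27247785e+00, -1.15122024e-01]), 'qvel': array([ 0.001578  , -0.00056247,  0.00098711, -0.00015453, -0.00039637,
       -0.00114717]), 'tau': array([ 2.06425539e-03, -5.15371478e+01, -2.70732987e+01,  6.74607488e-02,
        3.45005980e-02, -1.49525445e-04]), 'eef_pos': array([173.47580379, 573.67631852, 229.8211076 ]), 'ee_rot': array([-4.59694150e-01, -3.10730079e+00,  2.73116224e-03]), 'wrist_force': array([-0.27587978, -0.15201383, -1.01155382]), 'torque': array([-0.02606684, -0.01209137, -0.02309969]), 'gripper_force': 0.0, 'gripper_width': 87.8508033161561}
scene [[528.27064474   0.         320.49854509]
 [  0.         528.27064474 242.74644308]
 [  0.           0.           1.        ]] [ 2.27365857  1.2922145  -0.39235147] [-315.94033324 -355.58108388 1248.12103233]
top [[533.07347929   0.         318.10057713]
 [  0.         533.07347929 243.42107026]
 [  0.           0.           1.        ]] [ 2.06642437 -2.16534079  0.22821367] [  45.07165722  576.5784517  1142.87070193]
```

View pics/top0.png

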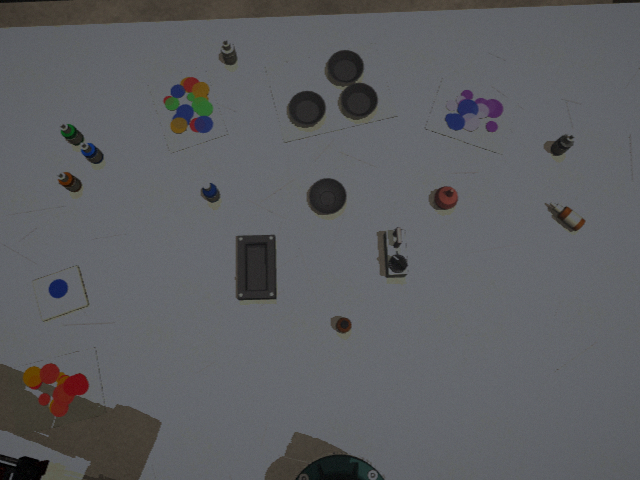

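View pics/scene0.png

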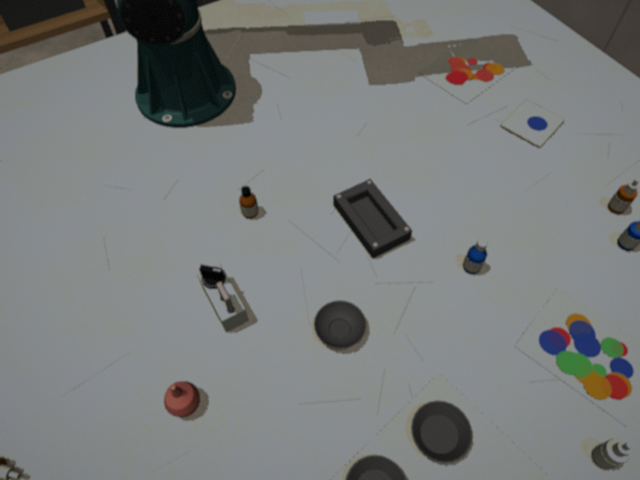

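The top view shows the dock centred near (256,267) with its long axis roughly vertical. The lock is near (396,253), with the shackle at (398,237) towards image top (+x) and the dial at (398,263). The scene view agrees: dock at (372,215), lock at (225,300).

```bash
cat > h.py <<'E'
import cv2,numpy as np
from bench import robot
from scipy.spatial.transform import Rotation as Ro
def ray(s,p,fish=False):
    K=s["K"];R=Ro.from_rotvec(s["rvec"]).as_matrix();c=-R.T@np.asarray(s["tvec"])
    d=np.array([(p[0]-K[0,2])/K[0,0],(p[1]-K[1,2])/K[1,1]])
    if fish:
        r=np.hypot(*d);v=np.r_[d*np.sin(r)/max(r,1e-9),np.cos(r)]
    else: v=np.r_[d,1]
    return c,R.T@v
def onz(s,p,z,fish=False):
    c,v=ray(s,p,fish);return c+v*(z-c[2])/v[2]
def proj(s,P,fish=False):
    K=s["K"];q=Ro.from_rotvec(s["rvec"]).as_matrix()@np.asarray(P,float)+np.asarray(s["tvec"])
    if fish:
        n=np.hypot(q[0],q[1]);t=np.arctan2(n,q[2]);d=q[:2]/max(n,1e-9)*t
    else: d=q[:2]/q[2]
    return d*[K[0,0],K[1,1]]+K[:2,2]
def toolshift(o,P):
    return Ro.from_rotvec(o["ee_rot"]).as_matrix().T@(np.asarray(P)-o["eef_pos"])
E
python3 - <<'E'
from h import *
s=robot.snapshot("top")
for n,p,z in[("dock",(256,267),32),("dock up",(256,236),32),("dock dn",(256,299),32),("dial",(398,263),75),("shack",(398,237),92),("lockTL",(385,232),50),("bl",(387,277),50),("br",(407,276),50),("bottle",(210,193),70),("bot2",(343,324),70),("dish",(327,196),24),("blower",(446,197),50)]:print(n,onz(s,p,z).round())
o=robot.observe();R=Ro.from_rotvec(o["ee_rot"]).as_matrix();print(R.round(3))
w=robot.snapshot("wrist");cv2.imwrite("pics/w0.png",w["color"][...,::-1]);print(w["K"])
R2=Ro.from_rotvec(w["rvec"]).as_matrix();print(-R2.T@w["tvec"],R2.round(2))
g=s["color"][200:340,220:420];cv2.imwrite("pics/t1.png",cv2.resize(g[...,::-1],None,fx=4,fy=4,interpolation=cv2.INTER_CUBIC))
E
```

```text
dock [535. 162.  32.]
dock up [608. 160.  32.]
dock dn [462. 164.  32.]
dial [ 522. -156.   75.]
shack [ 578. -158.   92.]
lockTL [ 600. -136.   50.]
bl [ 496. -133.   50.]
br [ 496. -178.   50.]
bottle [705. 259.  70.]
bot2 [395. -27.  70.]
dish [699.  -9.  24.]
blower [ 676. -283.   50.]
[[-0.957  0.29  -0.001]
 [ 0.29   0.957 -0.001]
 [ 0.    -0.001 -1.   ]]
[[371.64829954   0.         325.06183415]
 [  0.         371.64829954 239.15352504]
 [  0.           0.           1.        ]]
[107.39342021 593.03749441 384.94916441] [[ 0.29  0.96 -0.  ]
 [ 0.92 -0.28  0.26]
 [ 0.25 -0.08 -0.97]]
```

View pics/t1.png

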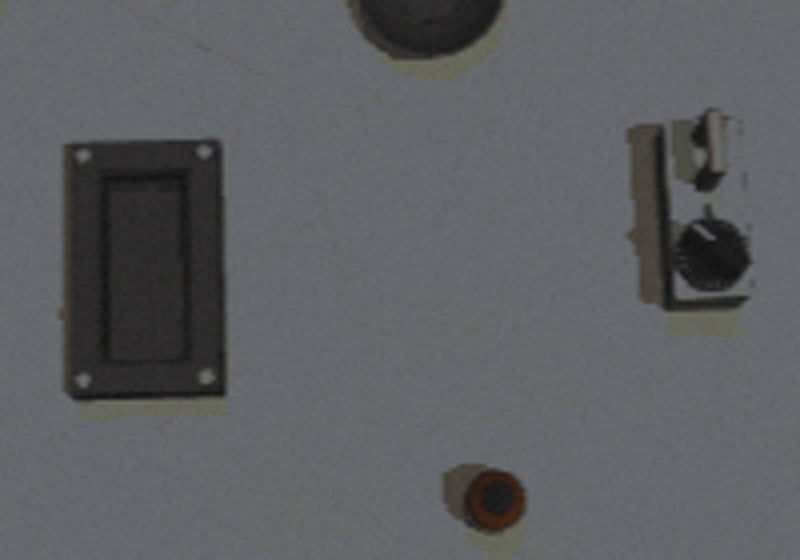

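The enlarged top view shows the dock pocket, the dial line pointing up-left about 43° from +x, and the shackle at crop (712,145). I'll move the wrist camera over the lock next.

```bash
python3 - <<'E'
from h import *
print(toolshift(robot.observe(),(560,-157,230)))
E
```

```text
[-581.5211782  -587.67141905    0.7148314 ]
```

Careful with the scale: shifts go in shares of 1000 mm and turns go in shares of 180 degrees. That gives: -588 mm / 1000 = -0.588, -582 mm / 1000 = -0.582, -17 degrees / 180 = -0.0944.

Emit:
drive_tool(steps=[[-0.29,-0.294,0,-0.0944,-1],[-0.29,-0.294,0,-0.0944,-1],[-0.29,-0.294,0,-0.0944,-1],[-0.29,-0.294,0,-0.0944,-1],[-0.29,-0.294,0,-0.0944,-1],[-0.29,-0.294,0,-0.0944,-1],[-0.29,-0.294,0,-0.0944,-1],[-0.29,-0.294,0,-0.0944,-1],[-0.582,-0.588,0,-0.0944,-1],[-0.582,-0.588,0,-0.0944,-1]])

```text
time_s: 1.03
eef_pos: [368.0, 204.7, 230.8]
ee_rot: [-0.005, 3.141, 0.0]
wrist_force: [1.3, 0.1, 1.2]
gripper_width: 87.7
gripper_force: 0.0
```

```bash
python3 - <<'E'
from h import *
o=robot.observe();print(o["eef_pos"],o["time_s"]);print(toolshift(o,(560,-157,230)));print(Ro.from_rotvec(o["ee_rot"]).as_matrix().round(3))
E
```

```text
[368.03280629 204.71504065 230.82780356] 1.0333
[-190.78811143 -362.33822901    0.8738921 ]
[[-1.    -0.003  0.   ]
 [-0.003  1.     0.   ]
 [-0.     0.    -1.   ]]
```

Converted, -362 mm / 1000 = -0.362, -192 mm / 1000 = -0.192.

Emit:
drive_tool(steps=[[-0.192,-0.362,0,0,-1],[-0.192,-0.362,0,0,-1],[-0.192,-0.362,0,0,-1],[-0.192,-0.362,0,0,-1],[-0.192,-0.362,0,0,-1],[-0.192,-0.362,0,0,-1],[-0.192,-0.362,0,0,-1],[-0.192,-0.362,0,0,-1],[-0.192,-0.362,0,0,-1],[-0.192,-0.362,0,0,-1]])

```text
time_s: 1.87
eef_pos: [561.7, -157.8, 230.5]
ee_rot: [-0.003, 3.141, -0.001]
wrist_force: [0.7, 0.3, -0.1]
gripper_width: 87.7
gripper_force: 0.0
```

Emit:
drive_tool(steps=[[0,0,0,0,-1],[0,0,0,0,-1],[0,0,0,0,-1]])

```text
time_s: 2.12
eef_pos: [560.0, -154.4, 230.1]
ee_rot: [0.004, -3.14, -0.001]
wrist_force: [-0.0, 0.0, 0.1]
gripper_width: 87.5
gripper_force: 0.0
```

```bash
python3 - <<'E'
from h import *
o=robot.observe();print(o["eef_pos"],o["ee_rot"],o["time_s"])
w=robot.snapshot("wrist");np.save("w1.npy",w,allow_pickle=True);cv2.imwrite("pics/w1.png",w["color"][...,::-1])
for P in[(560,-157,0),(578,-158,92),(522,-156,84)]:print(proj(w,P,True))
E
```

```text
[ 559.98148042 -154.36882609  230.14605966] [ 3.69942725e-03 -3.14008223e+00 -1.48437175e-03] 2.1167
[323.50748704 208.39004977]
[321.94914481 249.73366956]
[324.5656762  180.65421124]
```

View pics/w1.png

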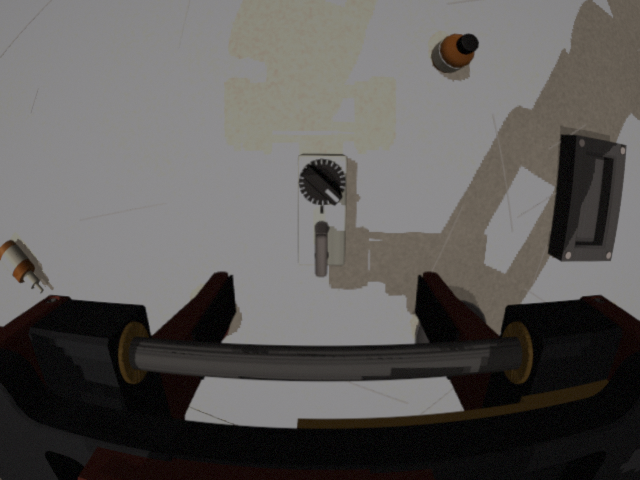

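Wrist view: lock block corners near (299,155), (346,155) and (298,264), dial at (322,183), white line towards (337,197), shackle from (321,222) to (321,276). I'll enlarge it for accuracy.

```bash
python3 - <<'E'
from h import *
w=np.load("w1.npy",allow_pickle=True).item()
g=w["color"][150:282,285:365];cv2.imwrite("pics/w1c.png",cv2.resize(g[...,::-1],None,fx=4.5,fy=4.5,interpolation=cv2.INTER_CUBIC))
E
```

```text
(no output)
```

View pics/w1c.png

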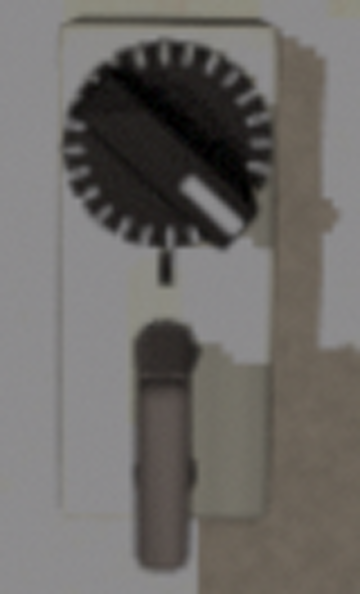

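The crop shows block top corners (64,27), (277,27), (268,515) and (62,513), the bar top from (163,382) to (162,570), the disc centre at (168,144), and the white line from (188,184) to (238,228).

```bash
python3 - <<'E'
from h import *
w=np.load("w1.npy",allow_pickle=True).item()
f=lambda p,z:onz(w,(p[0]/4.5+285-.4,p[1]/4.5+150-.4),z,True)
c=[f(p,50) for p in[(64,27),(277,27),(268,515),(62,513)]]
for q in c:print("blk",q.round(1))
m=np.mean(c,0);print("centre",m)
a,b=f((163,382),98),f((162,570),98);print("bar",a,b,(a+b)/2)
d=f((168,144),56);print("dial",d)
u,v=f((188,184),84),f((238,228),84);print("line",u,v,np.degrees(np.arctan2(*(v-u)[1::-1])))
ax=np.degrees(np.arctan2(*((a+b)/2-d)[1::-1]));print("lock yaw",ax,[np.degrees(np.arctan2(*(c[i]-c[j])[1::-1])) for i,j in((3,0),(2,1))])
E
```

```text
blk [ 502.7 -179.1   50. ]
blk [ 502.7 -136.7   50. ]
blk [ 604.7 -137.1   50. ]
blk [ 604.3 -180.7   50. ]
centre [ 553.59781657 -158.41865399   50.        ]
bar [ 563.54871227 -158.87014706   98.        ] [ 599.05561776 -159.06135797   98.        ] [ 581.30216501 -158.96575252   98.        ]
dial [ 525.74082728 -158.3224817    56.        ]
line [ 530.07430106 -154.50062462   84.        ] [ 538.12406822 -145.36902506   84.        ] 48.60289786291908
lock yaw -0.6633219725827066 [np.float64(-0.903865791803352), np.float64(-0.22403501336326118)]
```

Converted, 148.5 mm / 1000 = 0.1485, 115 mm / 1000 = 0.115, 0.7 degrees / 180 = 0.0039.

Emit:
drive_tool(steps=[[-0.0165,-0.0045,0.04,0.0039,-0.2],[-0.0165,-0.0045,0.08,0.0039,-0.2],[-0.0165,-0.0045,0.115,0.0039,-0.2],[-0.0165,-0.0045,0.135,0.0039,-0.2],[-0.0165,-0.0045,0.1485,0.0039,-0.2],[-0.0165,-0.0045,0.1485,0.0039,-0.2],[-0.0165,-0.0045,0.1485,0.0039,-0.2],[-0.0165,-0.0045,0.1485,0.0039,-0.2]], squeeze=50)

```text
time_s: 2.83
eef_pos: [577.8, -158.7, 83.5]
ee_rot: [0.013, 3.14, -0.001]
wrist_force: [0.3, -0.6, -0.1]
gripper_width: 53.0
gripper_force: 0.0
```

Emit:
drive_tool(steps=[[0,0,0,0,1],[0,0,0,0,1],[0,0,0,0,1],[0,0,0,0,1],[0,0,0,0,1],[0,0,0,0,1],[0,0,0,0,1],[0,0,0,0,1]])

```text
time_s: 3.5
eef_pos: [577.3, -159.0, 82.2]
ee_rot: [-0.015, -3.142, -0.001]
wrist_force: [0.5, 2.7, 0.7]
gripper_width: 9.9
gripper_force: 50.0
```

Converted, 210 mm / 1000 = 0.21, 200 mm / 1000 = 0.2.

Emit:
drive_tool(steps=[[0,0,-0.015,0,1],[0,0,-0.04,0,1],[0,0,-0.08,0,1],[0.005,0.03,-0.09,0,1],[0.01,0.065,-0.09,0,1],[0.015,0.1,-0.09,0,1],[0.018,0.135,-0.09,0,1],[0.018,0.17,-0.09,0,1],[0.018,0.2,-0.09,0,1],[0.018,0.21,-0.09,0,1]])

```text
time_s: 4.33
eef_pos: [559.7, 54.8, 171.3]
ee_rot: [-0.011, -3.139, -0.003]
wrist_force: [-0.8, -0.6, -4.6]
gripper_width: 9.9
gripper_force: 50.0
```

Emit:
drive_tool(steps=[[0,0,0,0,1],[0,0,0,0,1],[0,0,0,0,1],[0,0,0,0,1]])

```text
time_s: 4.67
eef_pos: [561.2, 49.5, 171.9]
ee_rot: [-0.017, -3.141, 0.001]
wrist_force: [0.7, -0.5, -5.4]
gripper_width: 9.5
gripper_force: 50.0
```

```bash
python3 - <<'E'
from h import *
o=robot.observe();print(o["eef_pos"],o["ee_rot"],o["wrist_force"],o["torque"])
w=robot.snapshot("wrist");np.save("w2.npy",w,allow_pickle=True)
print(proj(w,(535,162,32),True))
cv2.imwrite("pics/w2.png",cv2.resize(w["color"][120:300,270:510][...,::-1],None,fx=3.3,fy=3.3,interpolation=cv2.INTER_CUBIC))
E
```

```text
[561.15922879  49.47173172 171.8835947 ] [-1.65436671e-02 -3.14099481e+00  1.07215801e-03] [ 0.7203261  -0.50601681 -5.40711603] [ 0.01342678 -0.04336151 -0.01614719]
[460.81998027 196.58174779]
```

View pics/w2.png

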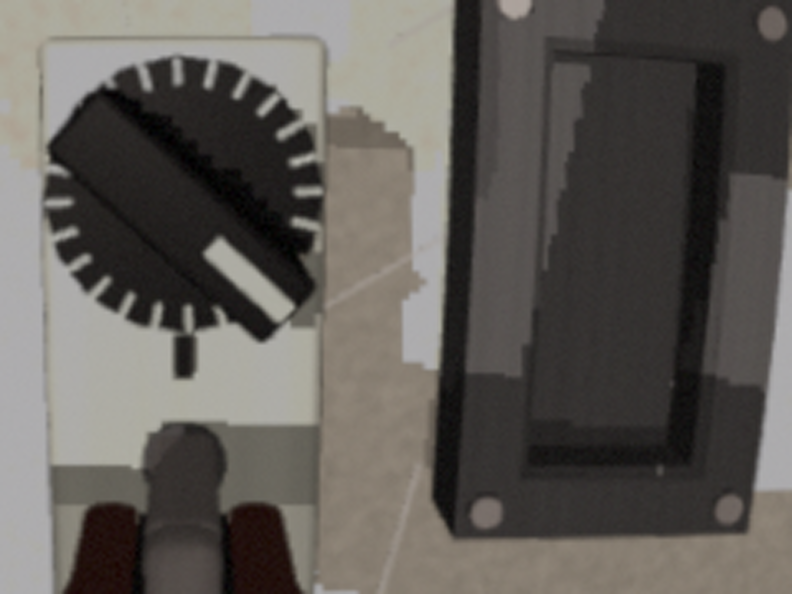

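The view shows the lock held straight (block top edge y≈38, x 42 to 325). Dock screws are at (515,5), (772,22), (487,513) and (729,508), and the mouth's chamfer corners at (549,38), (738,50), (521,477) and (704,475).

```bash
python3 - <<'E'
from h import *
w=np.load("w2.npy",allow_pickle=True).item();o=robot.observe()
f=lambda p,z:onz(w,((p[0]+.5)/3.3+270-.5,(p[1]+.5)/3.3+120-.5),z,True)
ang=lambda a,b:np.degrees(np.arctan2(*(b-a)[1::-1])).round(2)
for L in([(515,5),(772,22),(487,513),(729,508)],[(549,38),(738,50),(521,477),(704,475)]):
    c=[f(p,32) for p in L];print(np.round(c,1)[:,:2].tolist(),"ctr",np.mean(c,0).round(1),ang(c[0],c[2]),ang(c[1],c[3]),np.linalg.norm(c[0]-c[2]),np.linalg.norm(c[0]-c[1]),np.linalg.norm(c[2]-c[3]))
z=139.7
c=[f(p,z) for p in[(42,39),(325,39),(51,460),(321,460)]];print(np.round(c,1)[:,:2].tolist(),ang(c[0],c[2]),ang(c[1],c[3]),"tcp",o["eef_pos"])
d=f((185,194),z+6);print("dial",d,"line",ang(f((215,245),z+34),f((287,312),z+34)),"bar",f((184,560),z+48))
print("idx",f((185,358),z),np.linalg.norm(c[0]-c[1]))
for P in[(559.,162)]:print(toolshift(o,(*P,172)))
E
```

```text
[[473.8, 129.5], [473.5, 200.0], [603.7, 127.4], [604.6, 197.8]] ctr [538.9 163.7  32. ] -0.97 -0.93 129.88382801628558 70.41127571967053 70.47284758385914
[[481.6, 138.3], [481.5, 190.1], [593.9, 135.9], [594.7, 188.8]] ctr [537.9 163.3  32. ] -1.22 -0.67 112.35491786615378 51.7505748781714 52.835418282439996
[[486.2, 27.6], [486.6, 70.4], [552.7, 27.0], [553.1, 70.5]] -0.51 0.09 tcp [561.19917222  49.48010343 171.95221525]
dial [509.73937036  48.99229551 145.7       ] line 46.52 bar [550.17331287  48.42847454 187.7       ]
idx [536.08375465  48.75076707 139.7       ] 42.78137269521958
[ 3.42079728e+00  1.12489349e+02 -1.01279587e-01]
```

Converted, 114.5 mm / 1000 = 0.1145, 105 mm / 1000 = 0.105, 0.6 degrees / 180 = 0.0033.

Emit:
drive_tool(steps=[[0.0009,0.038,0,0.0033,1],[0.0009,0.075,0,0.0033,1],[0.0009,0.105,0,0.0033,1],[0.0009,0.1145,0.01,0.0033,1],[0.0009,0.1145,0.03,0.0033,1],[0.0009,0.1145,0.047,0.0033,1],[0.0009,0.1145,0.047,0.0033,1],[0.0009,0.1145,0.047,0.0033,1],[0.0009,0.1145,0.047,0.0033,1]])

```text
time_s: 5.47
eef_pos: [562.0, 164.6, 125.7]
ee_rot: [0.033, 3.141, -0.0]
wrist_force: [0.8, -0.8, -4.5]
gripper_width: 9.6
gripper_force: 50.0
```

```bash
python3 - <<'E'
from h import *
o=robot.observe();print(o["eef_pos"],o["ee_rot"],o["wrist_force"],o["torque"])
w=robot.snapshot("wrist");np.save("w3.npy",w,allow_pickle=True)
cv2.imwrite("pics/w3.png",cv2.resize(w["color"][110:300,250:400][...,::-1],None,fx=3.1,fy=3.1,interpolation=cv2.INTER_CUBIC))
E
```

```text
[562.0436582  164.57321804 125.72489729] [ 3.27576857e-02  3.14075824e+00 -1.92502909e-04] [ 0.83714025 -0.7826977  -4.52378591] [-0.06624203 -0.0707234  -0.05272721]
```

View pics/w3.png

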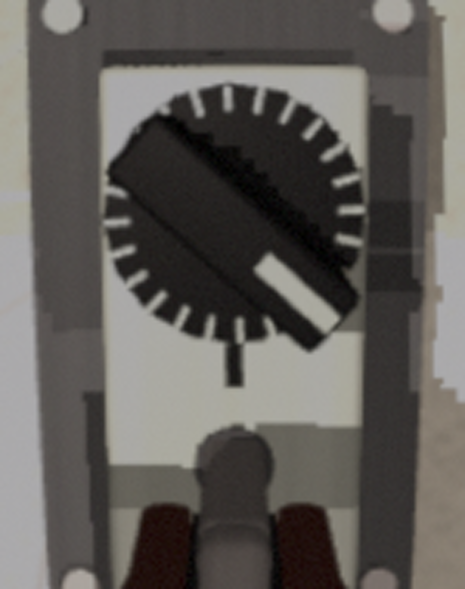

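The lock sits over the pocket. Block corners are at (102,68) and (367,66), with screws at (63,15) and (393,13).

```bash
python3 - <<'E'
from h import *
w=np.load("w3.npy",allow_pickle=True).item();o=robot.observe()
f=lambda p,z:onz(w,((p[0]+.5)/3.1+250-.5,(p[1]+.5)/3.1+110-.5),z,True).round(1)
z=o["eef_pos"][2]-82.2+50
print("blk",[f(p,z)[:2] for p in[(102,68),(367,66),(108,460),(361,460)]],"dial",f((234,213),z+6),"idx",f((234,365),z))
print("screws",[f(p,32)[:2] for p in[(63,15),(393,13),(79,588),(379,587)]],"dock edges",[f(p,32)[:2] for p in[(44,420),(413,420)]])
E
```

```text
blk [array([487. , 143.7]), array([487.5, 186.2]), array([552.7, 142. ]), array([553.6, 185.2])] dial [510.6 164.4  99.9] idx [536.5 163.9  93.9]
screws [array([473.2, 128.6]), array([474.2, 199.1]), array([604.5, 125.7]), array([605.7, 196.9])] dock edges [array([562.9, 120.3]), array([564.6, 203.8])]
```

Converted, 26 mm / 1000 = 0.026, 24 mm / 1000 = 0.024.

Emit:
drive_tool(steps=[[0,-0.001,0.003,0,1],[0,-0.001,0.008,0,1],[0,-0.001,0.012,0,1],[0,-0.001,0.015,0,1],[0,-0.001,0.018,0,1],[0,-0.001,0.021,0,1],[0,-0.001,0.024,0,1],[0,-0.001,0.026,0,1],[0,-0.001,0.026,0,1],[0,-0.001,0.026,0,1]])

```text
time_s: 6.35
eef_pos: [561.3, 164.3, 99.0]
ee_rot: [-0.031, -3.141, 0.0]
wrist_force: [0.1, -0.6, -5.3]
gripper_width: 10.2
gripper_force: 50.0
```

Converted, 8 mm / 1000 = 0.008, 7.5 mm / 1000 = 0.0075.

Emit:
drive_tool(steps=[[0,0,0.002,0,1],[0,0,0.004,0,1],[0,0,0.0055,0,1],[0,0,0.0065,0,1],[0,0,0.0075,0,1],[0,0,0.008,0,1],[0,0,0.008,0,1]])

```text
time_s: 6.93
eef_pos: [561.4, 164.4, 91.9]
ee_rot: [0.031, 3.141, -0.0]
wrist_force: [-1.3, -0.5, 3.4]
gripper_width: 9.6
gripper_force: 50.0
```

Converted, -90 mm / 1000 = -0.09, -60 mm / 1000 = -0.06.

Emit:
drive_tool(steps=[[0,0,0.0015,0,1],[0,0,0.0015,0,1],[0,0,0,0,-0.2],[0,0,0,0,-0.2],[0,0,0,0,-0.2],[0,0,-0.03,0,-0.2],[0,0,-0.06,0,-0.2],[0,0,-0.09,0,-0.2],[0,0,-0.09,0,-0.2],[0,0,-0.09,0,-0.2]])

```text
time_s: 7.77
eef_pos: [563.0, 164.6, 182.9]
ee_rot: [0.031, 3.137, 0.001]
wrist_force: [-0.3, -0.4, -0.6]
gripper_width: 52.6
gripper_force: 0.0
```

```bash
python3 - <<'E'
from h import *
o=robot.observe();print(o["eef_pos"],o["ee_rot"],o["wrist_force"],o["gripper_width"])
w=robot.snapshot("wrist");np.save("w4.npy",w,allow_pickle=True)
cv2.imwrite("pics/w4.png",cv2.resize(w["color"][120:300,260:390][...,::-1],None,fx=3.3,fy=3.3,interpolation=cv2.INTER_CUBIC))
E
```

```text
[563.01971624 164.6479481  182.85872192] [3.10643874e-02 3.13703701e+00 1.22109355e-03] [-0.30260274 -0.35065356 -0.5663386 ] 52.551008047321865
```

View pics/w4.png

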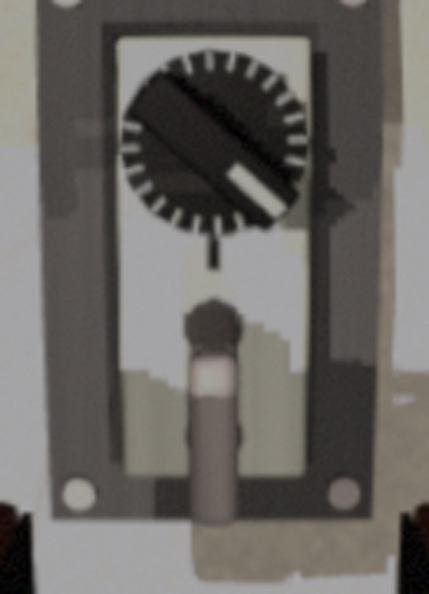

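The lock sits level in the dock, with block corners at (117,38), (310,38), (126,476) and (305,474). The dial centre is at (215,143) and the white line runs from (232,170) to (282,214).

```bash
python3 - <<'E'
from h import *
w=np.load("w4.npy",allow_pickle=True).item();o=robot.observe()
f=lambda p,z:onz(w,((p[0]+.5)/3.3+260-.5,(p[1]+.5)/3.3+120-.5),z,True)
ang=lambda a,b:np.degrees(np.arctan2(*(b-a)[1::-1])).round(2)
c=np.array([f(p,60) for p in[(117,38),(310,38),(126,476),(305,474)]]);print(c.round(1)[:,:2].tolist(),c.mean(0))
print("len",c[2]-c[0],"dial",f((215,143),66),"bar",f((213,353),108),f((213,523),108))
u,v=f((232,170),94),f((282,214),94);print("line",ang(u,v),u,v)
# fin ends: corner mid
print(o["joint_positions"])
E
```

```text
[[485.7, 142.8], [486.5, 186.0], [588.6, 141.5], [588.9, 184.3]] [537.42089095 163.65916474  60.        ]
len [102.8539201   -1.38568306   0.        ] dial [509.6989024  164.29976048  66.        ] bar [547.36877609 163.17363408 108.        ] [582.3235643  162.48477757 108.        ]
line 47.56 [513.43343022 167.58403011  94.        ] [522.41706301 177.40687516  94.        ]
[ 1.66774766e-01  3.85380275e-01  1.60235889e+00 -1.37217278e-04
  1.15279475e+00 -1.38421545e+00]
```

Converted, 75 mm / 1000 = 0.075, -1.4 mm / 1000 = -0.0014, -48.7 degrees / 180 = -0.2706.

Emit:
drive_tool(steps=[[0.02,-0.0014,0,-0.0389,-0.2],[0.04,-0.0014,0,-0.0778,-0.2],[0.053,-0.0014,0,-0.1167,-0.2],[0.053,-0.0014,0.02,-0.1556,-0.2],[0.053,-0.0014,0.04,-0.1944,-0.2],[0.053,-0.0014,0.06,-0.2333,-0.2],[0.053,-0.0014,0.07,-0.2706,-0.2],[0.053,-0.0014,0.075,-0.2706,-0.2],[0.053,-0.0014,0.075,-0.2706,-0.2]], squeeze=25)

```text
time_s: 8.57
eef_pos: [506.4, 163.6, 103.7]
ee_rot: [1.26, -2.873, -0.002]
wrist_force: [-0.3, 0.5, -0.4]
gripper_width: 52.3
gripper_force: 0.0
```

Emit:
drive_tool(steps=[[0,0,0,0,-0.2],[0,0,0,0,-0.2]])

```text
time_s: 8.73
eef_pos: [508.6, 164.0, 106.4]
ee_rot: [-1.263, 2.876, -0.0]
wrist_force: [0.1, -0.1, -0.6]
gripper_width: 52.5
gripper_force: 0.0
```

Converted, 28 mm / 1000 = 0.028, 24 mm / 1000 = 0.024.

Emit:
drive_tool(steps=[[-0.001,-0.0008,0.014,0,-0.2],[-0.001,-0.0008,0.024,0,-0.2],[-0.001,-0.0008,0.028,0,-0.2],[-0.001,-0.0008,0.028,0,-0.2],[-0.001,-0.0008,0.028,0,1],[-0.001,-0.0008,0.028,0,1],[-0.001,-0.0008,0.028,0,1],[-0.001,-0.0008,0.028,0,1],[-0.001,-0.0008,0.028,0,1],[-0.001,-0.0008,0.028,0,1]])

```text
time_s: 9.57
eef_pos: [509.7, 164.2, 78.4]
ee_rot: [-1.267, 2.874, -0.0]
wrist_force: [0.2, 0.3, 0.8]
gripper_width: 16.0
gripper_force: 0.0
```

Emit:
drive_tool(steps=[[0,0,0,0,1],[0,0,0,0,1],[0,0,0,0,1]])

```text
time_s: 9.82
eef_pos: [509.1, 164.2, 78.2]
ee_rot: [1.267, -2.874, -0.001]
wrist_force: [-2.6, 1.8, 4.2]
gripper_width: 11.0
gripper_force: 25.0
```

Gripped on the fin. Turning clockwise, which is + about the tool's downward z.

Converted, 40 degrees / 180 = 0.2222.

Emit:
drive_tool(steps=[[0,0,0,0.0278,1],[0,0,0,0.0556,1],[0,0,0,0.0833,1],[0,0,0,0.1111,1],[0,0,0,0.1389,1],[0,0,0,0.1667,1],[0,0,0,0.1944,1],[0,0,0,0.2111,1],[0,0,0,0.2222,1],[0,0,0,0.2222,1]])

```text
time_s: 10.65
eef_pos: [509.1, 164.3, 78.2]
ee_rot: [0.205, -3.134, -0.0]
wrist_force: [-2.6, 1.5, 4.4]
gripper_width: 10.7
gripper_force: 25.0
```

Converted, 7.5 degrees / 180 = 0.0417.

Emit:
drive_tool(steps=[[0,0,0,0.0111,1],[0,0,0,0.0222,1],[0,0,0,0.0333,1],[0,0,0,0.0417,1],[0,0,0,0.0417,1],[0,0,0,0.0417,1]])

```text
time_s: 11.15
eef_pos: [509.1, 164.3, 78.2]
ee_rot: [0.004, -3.141, -0.0]
wrist_force: [-4.0, 1.9, 5.0]
gripper_width: 10.9
gripper_force: 25.0
```

```bash
python3 - <<'E'
from h import *
o=robot.observe();print(o["eef_pos"],o["ee_rot"],o["wrist_force"],o["torque"],o["gripper_width"])
R=Ro.from_rotvec(o["ee_rot"]).as_matrix();print(np.degrees(np.arctan2(R[1,0],R[0,0])))
w=robot.snapshot("wrist");np.save("w5.npy",w,allow_pickle=True)
cv2.imwrite("pics/w5.png",cv2.resize(w["color"][110:400,220:430][...,::-1],None,fx=2,fy=2,interpolation=cv2.INTER_CUBIC))
E
```

```text
[509.13978483 164.27681201  78.21075758] [ 4.18257120e-03 -3.14079101e+00 -7.99909837e-05] [-4.04293073  1.89695783  5.0045745 ] [ 0.37583856  0.66172815 -0.05221064] 10.937381873632452
-179.84739805767
```

Converted, -100 mm / 1000 = -0.1, -70 mm / 1000 = -0.07, 2.5 degrees / 180 = 0.0139.

Emit:
drive_tool(steps=[[0,0,0,0.0083,1],[0,0,0,0.0139,1],[0,0,0,0.0139,1],[0,0,0,0.0139,-0.3],[0,0,0,0.0139,-0.3],[0,0,0,0.0139,-0.3],[0,0,-0.03,0.0139,-0.3],[0,0,-0.07,0.0139,-0.3],[-0.035,0,-0.1,0.0067,-0.3],[-0.055,0,-0.1,0.0067,-0.3]])

```text
time_s: 12.03
eef_pos: [568.9, 164.8, 184.0]
ee_rot: [0.028, 3.132, 0.002]
wrist_force: [1.5, -0.1, -0.2]
gripper_width: 54.2
gripper_force: 0.0
```

Emit:
drive_tool(steps=[[0,0,0,0,-0.3],[0,0,0,0,-0.3],[0,0,0,0,-0.3]])

```text
time_s: 12.28
eef_pos: [563.4, 164.0, 177.2]
ee_rot: [-0.031, -3.139, 0.001]
wrist_force: [0.5, -0.3, -0.4]
gripper_width: 57.0
gripper_force: 0.0
```

```bash
python3 - <<'E'
from h import *
o=robot.observe();print(o["eef_pos"],o["ee_rot"],o["wrist_force"],o["gripper_width"])
w=robot.snapshot("wrist");np.save("w6.npy",w,allow_pickle=True)
a=cv2.resize(w["color"][120:300,260:390][...,::-1],None,fx=3.3,fy=3.3,interpolation=cv2.INTER_CUBIC)
cv2.imwrite("pics/w6.png",a)
E
```

```text
[563.43160067 163.96525325 177.18755318] [-3.09221649e-02 -3.13915104e+00  8.75016040e-04] [ 0.51386361 -0.33741816 -0.42767223] 56.96364058700933
```

View pics/w6.png

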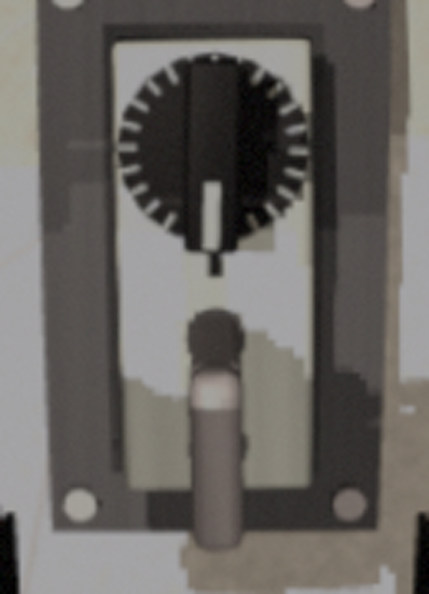

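The dial is aligned: the white line at (212,215) points to the index mark and shackle. The bar runs (215,372) to (216,549). I'll estimate its height.

```bash
python3 - <<'E'
from h import *
for n,a,b in(("w4",(213,353),(213,523)),("w6",(215,372),(216,549))):
    w=np.load(n+".npy",allow_pickle=True).item()
    f=lambda p,z:onz(w,((p[0]+.5)/3.3+260-.5,(p[1]+.5)/3.3+120-.5),z,True)
    for z in(108,111,114):print(n,z,f(a,z)[:2].round(1),f(b,z)[:2].round(1),np.linalg.norm(f(a,z)-f(b,z)).round(2))
o=robot.observe();print(toolshift(o,(562,163.3,101)))
E
```

```text
w4 108 [547.4 163.2] [582.3 162.5] 34.96
w4 111 [546.7 163.2] [581.2 162.5] 34.5
w4 114 [545.9 163.2] [580.  162.5] 34.05
w6 108 [549.7 162.8] [585.6 162.3] 35.85
w6 111 [549.  162.8] [584.4 162.3] 35.37
w6 114 [548.2 162.8] [583.1 162.3] 34.89
[ 0.67331748 -0.63545548 75.96268225]
```

Converted, 79.5 mm / 1000 = 0.0795, 76 mm / 1000 = 0.076.

Emit:
drive_tool(steps=[[0.001,-0.0006,0.035,0,-0.3],[0.001,-0.0006,0.065,0,-0.3],[0.001,-0.0006,0.076,0,-0.3],[0.001,-0.0006,0.0795,0,-0.3],[0.001,-0.0006,0.0795,0,-0.3],[0.001,-0.0006,0.0795,0,1],[0.001,-0.0006,0.0795,0,1],[0.001,-0.0006,0.0795,0,1],[0.001,-0.0006,0.0795,0,1],[0.001,-0.0006,0.0795,0,1]], squeeze=50)

```text
time_s: 13.17
eef_pos: [564.1, 163.7, 99.5]
ee_rot: [0.031, 3.14, 0.0]
wrist_force: [0.9, -0.4, -0.3]
gripper_width: 27.2
gripper_force: 0.0
```

Emit:
drive_tool(steps=[[0,0,0,0,1],[0,0,0,0,1],[0,0,0,0,1],[0,0,0,0,1]])

```text
time_s: 13.5
eef_pos: [563.7, 163.7, 98.7]
ee_rot: [0.031, 3.141, -0.0]
wrist_force: [0.7, -0.9, 0.4]
gripper_width: 9.5
gripper_force: 50.0
```

Converted, -11 mm / 1000 = -0.011, -9.5 mm / 1000 = -0.0095.

Emit:
drive_tool(steps=[[0,0,-0.002,0,1],[0,0,-0.004,0,1],[0,0,-0.006,0,1],[0,0,-0.008,0,1],[0,0,-0.0095,0,1],[0,0,-0.011,0,1],[0,0,-0.011,0,1],[0,0,-0.011,0,1]])

```text
time_s: 14.17
eef_pos: [563.7, 163.6, 109.8]
ee_rot: [0.031, 3.141, -0.0]
wrist_force: [0.7, 0.0, -1.6]
gripper_width: 9.8
gripper_force: 50.0
```

Emit:
drive_tool(steps=[[0,0,-0.0007,0,1],[0,0,-0.0013,0,1],[0,0,-0.0013,0,1],[0,0,-0.0013,0,1]])

```text
time_s: 14.5
eef_pos: [563.7, 163.7, 111.0]
ee_rot: [0.031, 3.141, -0.0]
wrist_force: [0.4, -0.3, -1.1]
gripper_width: 9.7
gripper_force: 50.0
```

Converted, -1.2 mm / 1000 = -0.0012, -0.7 mm / 1000 = -0.0007.

Emit:
drive_tool(steps=[[0,0,-0.0007,0,1],[0,0,-0.0012,0,1],[0,0,-0.0012,0,1],[0,0,-0.0012,0,1]])

```text
time_s: 14.83
eef_pos: [563.6, 163.7, 112.2]
ee_rot: [0.031, 3.141, -0.0]
wrist_force: [1.1, 1.1, -1.7]
gripper_width: 9.5
gripper_force: 50.0
```

Converted, -1.2 mm / 1000 = -0.0012, -0.7 mm / 1000 = -0.0007.

Emit:
drive_tool(steps=[[0,0,-0.0007,0,1],[0,0,-0.0012,0,1],[0,0,-0.0012,0,1],[0,0,-0.0012,0,1]])

```text
time_s: 15.17
eef_pos: [562.7, 163.5, 112.8]
ee_rot: [-0.031, -3.14, 0.001]
wrist_force: [0.2, -0.2, -4.6]
gripper_width: 9.8
gripper_force: 50.0
```

Emit:
drive_tool(steps=[[0,0,-0.004,0,1],[0,0,-0.009,0,1],[0,0,-0.015,0,1],[0,0,-0.022,0,1],[0,0,-0.032,0,1],[0,0,-0.045,0,1],[0,0,-0.062,0,1],[0,0,-0.08,0,1],[0,0,-0.098,0,1],[0,0,-0.115,0,1]])

```text
time_s: 16.0
eef_pos: [563.6, 163.7, 230.4]
ee_rot: [0.031, 3.14, 0.0]
wrist_force: [-0.2, 0.2, -5.1]
gripper_width: 9.4
gripper_force: 50.0
```

Converted, -45 mm / 1000 = -0.045, -43 mm / 1000 = -0.043.

Emit:
drive_tool(steps=[[0,0,-0.015,0,1],[0,0,-0.028,0,1],[0,0,-0.038,0,1],[0,0,-0.043,0,1],[0,0,-0.045,0,1],[0,0,-0.045,0,1],[0,0,-0.045,0,1],[0,0,-0.045,0,1],[0,0,-0.045,0,1],[0,0,-0.045,0,1]])

```text
time_s: 16.83
eef_pos: [563.2, 163.6, 272.6]
ee_rot: [-0.031, -3.14, 0.0]
wrist_force: [-0.2, -0.1, -5.5]
gripper_width: 9.6
gripper_force: 50.0
```

```bash
python3 - <<'E'
from h import *
o=robot.observe();print(o["eef_pos"],o["wrist_force"],o["torque"],o["qvel"])
s=robot.snapshot("scene");print(proj(s,(538,163,180)))
u,v=proj(s,(538,163,180)).astype(int)
cv2.imwrite("pics/s7.png",cv2.resize(s["color"][max(v-110,0):v+110,u-110:u+110][...,::-1],None,fx=2.7,fy=2.7,interpolation=cv2.INTER_CUBIC))
E
```

```text
[563.2498107  163.62540971 272.62970568] [-0.24707316 -0.10850796 -5.45391667] [ 0.03119349 -0.12947085  0.00343703] [ 0.00037913 -0.00103944 -0.00356336 -0.00090776  0.00251456 -0.00091208]
[378.48881026 160.96791184]
```

View pics/s7.png

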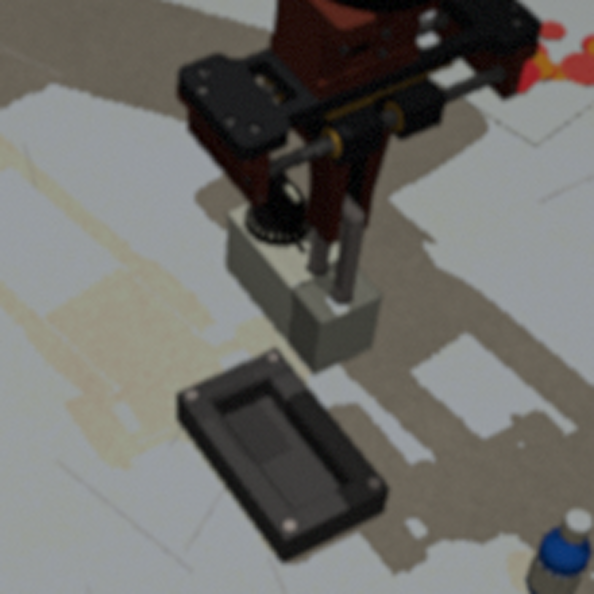

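The lock hangs upright at (305,285) by its open shackle with long legs showing, above the empty dock. Its underside is about 170 mm up. Handing in.

```bash
python3 -c "
from bench import robot
print(robot.close_job())"
```

```text
the job is handed in; nothing more can be done
None
```

The job is handed in: the lock was seated shut in the dock, its dial turned clockwise to the notch, the shackle pulled to its stop, and the lock lifted out; it is held still and upright by the open shackle, underside about 170 mm above the table, at about 17 s.

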